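# Set the seal time on a bag sealer and switch it on

## Task

Get the bag sealer ready for the next spare parts: push its left-hand dial (seal time, left as you face the machine from the jaw side) round with a fingertip, click by click, until it rests on the sixth of its eight marks, then switch the machine on by pressing down the raised end of its rocker switch. Do not grip the dial or put the fingers astride its bar, leave the other dial (cooling time) at its setting, and leave the carton, jar and bearing where they are.

Things in the scene. Friction and masses are not known exactly. Their poses are not given: they have to be found in the camera images.
- sealer: Grey tabletop bag sealer, fixed to the bench, 380 mm deep, 340 wide. Origin on the bench; x to its rear, y to its left (seen from the jaws, robot side), z up. Flat aluminium control plate on top, 127 mm above the bench, carries seal-time dial (axis x 30, y 95 mm), cooling-time dial (30, -30), rocker (30, -125). Highest in front of it: upper jaw, bar along y at x -108, top 132 mm up.
- seal_dial (a joint): Seal-time dial angle (rad): 0 at mark 1, clockwise from above +0.628 (36 degrees) a click; mark n at (n-1) x 0.628, mark 6 at 3.142. Marks: black ticks on the plate round the dial, shortest = mark 1 (front left), clockwise ever longer to mark 8 (front right); straight to the rear (machine x) lies half-way between marks 4 and 5. Starts on one of marks 1 to 4; stops beyond 1 and 8.
- seal_dial_axis (a point): On the seal-time dial's axis, level with the top of its bar, 32 mm above the plate; x axis along the bar to the pointer end, z up, turns with the dial. Black pointer knob: round skirt 54 mm across, top 10 mm above the plate; across it an upright bar 12 mm thick up to 32 mm above the plate, from 22 mm behind the axis to 27 mm ahead, then a 7 mm thick nose to 33 mm. A fingertip pushes its flat side.
- seal_dial_pointer (a point): Nose of the seal-time dial's bar, its pointer end (narrower, longer, with a white line), 33 mm from the axis, at the bar's top. Sprung detents pull the dial to the nearest mark: pushed a little past half-way it jumps on to the next mark by itself, and it stays there when let go. A click takes about 0.08 N m, 4 N at 20 mm from the axis.
- cool_dial (a joint): Angle of the cooling-time dial, a like dial with like marks, 125 mm to the right of the seal-time dial; stands on mark 3 (1.257) and is to stay there.
- cool_dial_axis (a point): Point on the cooling-time dial's axis, at the top of its bar, 32 mm above the control plate.
- power (a joint): Rocker switch angle (rad): 0 off (rear end raised), 0.30 on (rear end pressed down level, front end raised). Stays where it is left; takes about 3 N at its end.
- power_on_end (a point): Top of the rocker's rear half, 16 mm behind the pivot line: the place to press. Off, 12 mm above the plate; fully on, 7 mm. Black rocker 42 mm long (machine x), 26 wide, pivot at its middle, in a bezel 4 mm high; when off the front half is level and the rear half slopes up 0.30 rad to its end.
- carton: Loose cardboard carton 70 x 50 x 45 mm on the bench to the right of the machine; origin under its centre. Leave alone.
- jar: Loose jar with black lid, 60 mm across and 75 mm high, on the bench to the left of the machine; origin under its centre. Leave alone.
- bearing: Loose steel ball bearing, 48 mm across, 14 mm high, lying on top of the carton; origin under its centre. Leave alone.

How it is judged:
By the outcome, as a careful person would: the job done as asked, in the order asked, and still so for the second after the job is handed in, with the robot touching nothing.
It also fails if it takes over 58 s, if anything falls off the work surface, if the arm or the gripper's body presses on something with over 40 N, if the wrist force passes 120 N, or if a joint passes its speed limit or range.

## Robot

A 7-joint arm with a two-finger parallel gripper is mounted at the origin on the work surface. World frame = base frame: x ahead of the robot, y to its left, z up, the work surface at z = 0. Lengths are in m, angles in rad, forces in N, time in s.
With the tool pointing down it reaches from about 0.35 to 0.9 m from the base axis. Payload 8.1 kg.
Tool frame: the origin (TCP) lies on the centre line of the jaws, within the pads' length; the fingertips stand arm.tip_extent ahead of it and the grasp point (between the pads) lies 3 mm ahead of it (arm.tip_extent is the distance from the TCP to the fingertips, in m); y points along the fingers, z is the direction in which the jaws open and shut, and the axes are right-handed (so a half turn about y gives the same grasp; the last joint's range is limited). The gripper opens to 92 mm and grips with 3 to 60 N. Pads are 19 mm wide; open, the fingers measure 130 mm over their backs; the gripper's body (75 mm by 190 mm) begins 47 mm behind the grasp point.
Start: joints at [1.108, 0.434, 0.025, 1.573, -0.012, 1.134, -0.075], TCP at [0.22, -0.585, 0.249] pointing down, gripper open.
Joint ranges: [-2.62, 2.62], [-0.44, 2.09], [-1.27, 1.32], [0.08, 2.57], [-1.32, 4.46], [0.12, 2], [-2.74, 2.74]. Speed limits (rad/s): [2.22, 2.22, 3.01, 3.01, 3.14, 3.14, 3.14].

## Interface

Orientations are given as a rotation vector (axis times angle).
In Python, from cell import observe, get_image, sign_off, boxes_of, place_of, arm gives the robot as it stands.
- The arm moves only by the tool arm_command, never from a script. Its argument "plan" is a list of rows, each a list of 2 entries, a list of its own where there are three numbers: the shift along the tool's x, y, z in m, then the turn, a rotation vector about the tool's x, y, z in degrees. In form: [[[tx, ty, tz], [ax, ay, az]], ...]. A call has 1 to 5 rows; each row is the pose to reach, as a shift and turn from the pose commanded when the call began, along the tool's axes at that moment; what a row does not reach only later rows make up. A row lasts 1/10 s, in which the tool goes at most 50 mm and 8.59 degrees, less where a joint would pass 70% of its speed; a pose out of reach is approached as far as the arm can. A call with a gripper value outside its range is refused whole. "fingers" is the closure, from -1 (fully open) to 1 (shut), set as the call begins (left out, the last holds). The fingers move at their own pace and stop on an object; "squeeze" is the grip in N (left out, the last holds). Time passes only in rows, so rows that repeat a pose let the fingers close. It gives the time, the measured TCP pose, the force and the opening at its end, in the units of the state.
- observe(): the state, without advancing time (a new reading comes with each control period).
- get_image(name): name is "scene" or "side" or "wrist"; returns a dict with "color" (420x560x3 uint8, red, green, blue), "camera_matrix" (3x3 intrinsics, pixels), "world_to_cam" (4x4, takes a point from world to camera coordinates); the wrist camera has in their place "mount" (4x4, takes a point from camera to tool coordinates, whose origin is the TCP and whose axes are the tool frame's). Camera axes: x right, y up, looking along -z (the intrinsics and any distortion apply to the point x, -y, -z); pixel columns grow to the right and rows downward; lengths in m; the calibration is good to about 2 mm. A picture is of the moment at which its call begins: read the wrist's pose just before it. There is no depth.
- sign_off(): hands the job in, once; it reports no verdict.
Trained networks look in a picture, given as the dict that the camera call returned (one of the last four; its "shot" number tells which), for a name from the list of things; names that differ only in an ending like _2 or _b are one class to them, and where a whole thing is asked for, a point or a joint stands for the part that bears it (a point fixed in the world has none). Each returns a list of dicts, best first, with "confidence" (0 to 1); they miss things now and then, are a little off and sometimes report something else, mostly with a low value. They report only what shows in the picture. A call takes as long as a camera call.
- boxes_of(picture, thing): "point" ([column, row] in pixels, amid what is visible of it).
- place_of(picture, thing): "point" ([column, row] in pixels: a listed point, or the origin of a listed thing).
The state is a dict: "clock": time; "joints": joint angles; "dq": joint speeds; "joint_efforts": joint torques, N m; "position": TCP position; "ee_rot": TCP orientation; "force": force on the tool from outside, world axes, zero at the start; "ft_torque": the same for the moment, N m; "width": opening from 0.0 (shut) to 1.0 (fully open).
Only numpy, scipy, OpenCV 4.12 (cv2) and the standard library are available. Lean on these libraries where they do the work, as an engineer would, in place of code of your own. Each camera call takes 0.05 s, during which the arm holds its last target.

## Working session

There is one attempt and no reset: what is moved stays moved. The work goes in short steps, Python scripts to look and compute and a tool call to move; the robot and the scene stay as the last step left them, time stands still between calls to the robot, and variables do not carry over. Pictures are saved under pics/ and viewed, and the job is handed in when it is done.

Besides the shell and the picture viewer there is one more tool, called after ">>>" by a JSON object that holds its "name" and its "arguments". arm_command: Moves the arm, as the interface text tells. Its arguments: {"type":"object","properties":{"plan":{"type":"array","items":{"type":"array"}},"fingers":{"type":"number"},"squeeze":{"type":"number"}},"required":["plan"]}

```bash
ls; mkdir -p pics; cat > h.py <<'E'
import numpy as np, cv2
from cell import observe, get_image, sign_off, boxes_of, place_of, arm
from scipy.spatial.transform import Rotation as R
def save(p,n): cv2.imwrite('pics/'+n, cv2.cvtColor(p['color'],cv2.COLOR_RGB2BGR))
def w2c(p,s=None):
    if 'world_to_cam' in p: return np.array(p['world_to_cam'])
    T=np.eye(4);T[:3,:3]=R.from_rotvec(s['ee_rot']).as_matrix();T[:3,3]=s['position']
    return np.linalg.inv(T@np.array(p['mount']))
def ray(p,px,s=None):
    K=np.array(p['camera_matrix']);d=np.linalg.solve(K,[px[0],px[1],1.]);d=np.array([d[0],-d[1],-d[2]])
    M=np.linalg.inv(w2c(p,s));return M[:3,3],M[:3,:3]@d
def atz(p,px,z,s=None):
    o,d=ray(p,px,s);return o+d*(z-o[2])/d[2]
def proj(p,X,s=None):
    c=w2c(p,s)@np.append(X,1);K=np.array(p['camera_matrix']);v=K@np.array([c[0],-c[1],-c[2]]);return v[:2]/v[2]
E
python3 - <<'E'
from h import *
s=observe();print(s);print(vars(arm) if hasattr(arm,'__dict__') else arm)
print(R.from_rotvec(s['ee_rot']).as_matrix().round(3))
for n in('scene','side'):
    p=get_image(n);save(p,n+'0.png')
    print(n,[k for k in p], np.array(p['world_to_cam']).round(3).tolist())
    for t,z in(('sealer',0),('seal_dial_axis',.159),('seal_dial_pointer',.159),('cool_dial_axis',.159),('power_on_end',.139),('carton',0),('jar',0)):
        for r in place_of(p,t)[:2]: print(t,np.round(r['point'],1),round(r['confidence'],2),atz(p,r['point'],z).round(4))
E
```

```text
pics
{'clock': 0.0, 'joints': array([ 1.10839423,  0.4352133 ,  0.02495714,  1.57411821, -0.01159692,
        1.13398726, -0.07509254]), 'dq': array([ 3.49635008e-04,  6.88186221e-04, -9.82612031e-04, -3.03936860e-04,
       -7.65913134e-04,  1.77586464e-05, -3.74184272e-04]), 'joint_efforts': array([ 1.61364427e-03, -6.67864537e+01,  9.86200422e-01, -3.14470553e+01,
       -6.04863628e-02,  4.29254025e-02,  2.14150327e-04]), 'position': array([ 0.21984063, -0.58454085,  0.24794261]), 'ee_rot': array([-0.36876307,  2.02711689, -2.02397786]), 'force': array([-0.07584799,  0.1295978 , -1.05279181]), 'ft_torque': array([ 0.03687222, -0.01023398,  0.00628205]), 'width': 1.0027572897164454}
{}
[[-0.936 -0.001  0.352]
 [-0.352  0.001 -0.936]
 [ 0.    -1.    -0.002]]
scene ['color', 'camera_matrix', 'world_to_cam', 'shot'] [[0.361, 0.933, -0.008, -0.232], [-0.734, 0.289, 0.615, 0.314], [0.576, -0.216, 0.789, -1.253], [0.0, 0.0, 0.0, 1.0]]
sealer [260.8 239.5] 0.93 [0.5351 0.0151 0.    ]
seal_dial_axis [304.2 194.3] 0.56 [0.5635 0.1049 0.159 ]
seal_dial_pointer [311.6 180.6] 0.68 [0.5346 0.1349 0.159 ]
cool_dial_axis [246.  210.1] 0.74 [ 0.5584 -0.0203  0.159 ]
power_on_end [207.3 239.4] 0.57 [ 0.5842 -0.1104  0.139 ]
carton [161.7 267.3] 0.88 [ 0.5236 -0.2193  0.    ]
jar [334.7 210.5] 0.82 [0.5214 0.2169 0.    ]
side ['color', 'camera_matrix', 'world_to_cam', 'shot'] [[-0.906, -0.422, -0.017, 0.464], [0.239, -0.544, 0.805, -0.188], [-0.349, 0.725, 0.593, -0.591], [0.0, 0.0, 0.0, 1.0]]
sealer [268.2 249.7] 0.75 [0.5344 0.0107 0.    ]
seal_dial_axis [225.9 206.7] 0.65 [0.5565 0.1048 0.159 ]
seal_dial_pointer [227.8 218.4] 0.65 [0.5373 0.1305 0.159 ]
cool_dial_axis [255.4 170.9] 0.92 [ 0.5672 -0.0155  0.159 ]
power_on_end [270.5 152.5] 0.73 [ 0.5922 -0.1273  0.139 ]
carton [314.9 194.5] 0.57 [ 0.521  -0.2149  0.    ]
jar [215.4 334.4] 0.9 [0.5206 0.2255 0.    ]
jar [223.2 206.6] 0.32 [ 0.6975 -0.0821  0.    ]
```

```bash
python3 - <<'E'
import cv2
for n in('scene0','side0'):
    i=cv2.imread(f'pics/{n}.png')
    c=i[120:330,130:410]; cv2.imwrite(f'pics/{n}z.png',cv2.resize(c,None,fx=2.8,fy=2.8,interpolation=cv2.INTER_CUBIC))
E
python3 -c "
from h import *
print(arm, [a for a in dir(arm) if a[0]!='_'], getattr(arm,'tip_extent',None))"
```

```text
<Robot object at 0x7f52b62c01a0> ['PlanningError', 'tip_extent'] 0.022
```

View pics/scene0z.png

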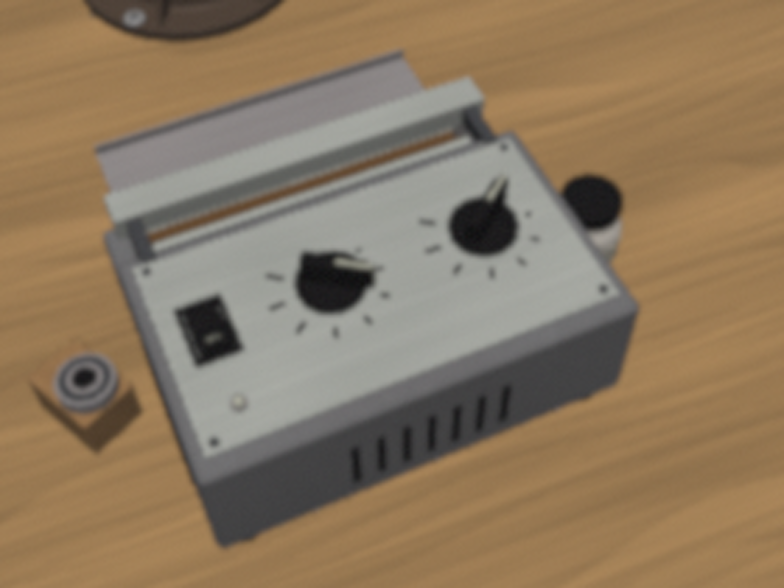

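View pics/side0z.png

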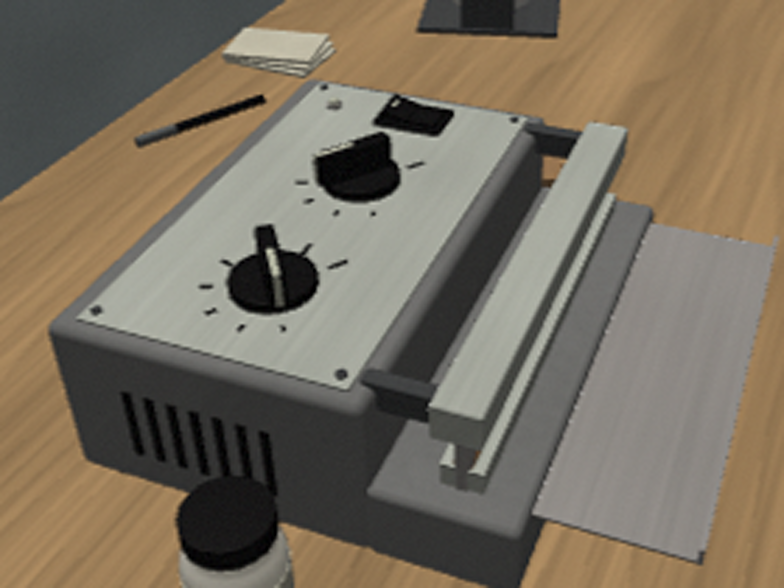

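The seal dial's pointer faces front left (scene zoom ~(500,185), side zoom ~(278,295)), so it is on mark 1. The cooling dial sits at about mark 3 and the rocker at scene zoom (210,330). I'll fit the sealer pose and work out the first move.

```bash
cat >> h.py <<'E'
from scipy.optimize import least_squares
G={'sealer':(0,0,0),'seal_dial_axis':(.03,.095,.159),'cool_dial_axis':(.03,-.03,.159),'power_on_end':(.046,-.125,.139)}
def m2w(q,X):
    c,s=np.cos(q[2]),np.sin(q[2]);return np.array([q[0]+c*X[0]-s*X[1],q[1]+s*X[0]+c*X[1],X[2]])
def fit(views):  # [(pic,state,names)]
    obs=[]
    for p,s,names in views:
        for t in names:
            r=place_of(p,t)
            if r and r[0]['confidence']>.4: obs.append((p,s,t,np.array(r[0]['point'])))
    f=lambda q: np.concatenate([proj(p,m2w(q,G[t]),s)-x for p,s,t,x in obs])
    o=least_squares(f,[.53,.01,0.02],loss='soft_l1',x_scale=[.01,.01,.05])
    for (p,s,t,x),e in zip(obs,f(o.x).reshape(-1,2)): print(p['shot'],t,e.round(1))
    return o.x
def go(P,zdir):
    """shift/turn from the present pose to TCP P, tool z heading zdir (deg, world)"""
    s=observe();M=R.from_rotvec(s['ee_rot']).as_matrix();a=np.radians(zdir)
    Z=np.array([np.cos(a),np.sin(a),0]);Y=np.array([0,0,-1.]);T=np.c_[np.cross(Y,Z),Y,Z]
    print('shift',(M.T@(np.array(P)-s['position'])).round(4),'turn',np.degrees(R.from_matrix(M.T@T).as_rotvec()).round(2),'now',s['position'].round(4),'zdir',round(np.degrees(np.arctan2(M[1,2],M[0,2])),1),'clk',round(s['clock'],2))
E
python3 - <<'E'
from h import *
v=[(get_image(n),None,G.keys()) for n in('scene','side')]
q=fit(v);print(q)
for t in G: print(t,m2w(q,G[t]).round(4))
w=get_image('wrist');save(w,'w0.png');print(np.array(w['mount']).round(3).tolist(),np.array(w['camera_matrix']).round(1).tolist())
go([.47,.08,.28],10)
E
```

```text
3 sealer [-0.9 -0.6]
3 seal_dial_axis [ 0.3 -3. ]
3 cool_dial_axis [1.6 3.5]
3 power_on_end [-127.4   34.4]
4 sealer [0.7 0.3]
4 seal_dial_axis [-0.9  0.3]
4 cool_dial_axis [ 0.1 -0.1]
4 power_on_end [0.4 1.5]
[0.53463467 0.00842448 0.10684999]
sealer [0.5346 0.0084 0.    ]
seal_dial_axis [0.5543 0.1061 0.159 ]
cool_dial_axis [ 0.5677 -0.0182  0.159 ]
power_on_end [ 0.5937 -0.111   0.139 ]
[[-0.0, -0.967, -0.255, -0.068], [-0.0, 0.255, -0.967, -0.136], [1.0, -0.0, -0.0, 0.001], [0.0, 0.0, 0.0, 1.0]] [[318.8, 0.0, 280.3], [0.0, 318.8, 207.8], [0.0, 0.0, 1.0]]
shift [-0.468  -0.0313 -0.5344] turn [ -0.   -79.39   0.  ] now [ 0.22   -0.585   0.2488] zdir -69.4 clk 1.35
```

View pics/w0.png

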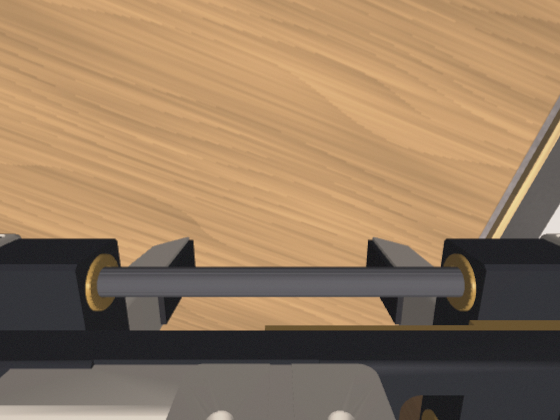

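Yaw comes out around 6°, but the scene points are noisy. I'll shut the fingers and move above the dials for a close wrist view.

```bash
python3 -c "
from h import *
go([.53,.02,.29],10)"
```

```text
shift [-0.5031 -0.0413 -0.4572] turn [ -0.   -79.39   0.  ] now [ 0.22   -0.585   0.2488] zdir -69.4 clk 1.35
```

>>> {"name": "arm_command", "arguments": {"plan": [[[-0.03,-0.04,-0.03],[0,-8,0]],[[-0.065,-0.04,-0.06],[0,-16,0]],[[-0.1,-0.04,-0.09],[0,-24,0]],[[-0.135,-0.04,-0.12],[0,-32,0]],[[-0.17,-0.04,-0.15],[0,-40,0]]], "fingers": 1, "squeeze": 10}}

```text
clock: 1.85
position: [0.327, -0.383, 0.2891]
ee_rot: [-0.925, 1.571, -1.573]
force: [1.6, 0.9, 0.4]
width: 0.614
```

```bash
python3 -c "
from h import *
go([.53,.02,.29],10)"
```

```text
shift [-0.4509 -0.0011 -0.0183] turn [-3.000e-02 -3.906e+01  4.000e-02] now [ 0.327  -0.383   0.2891] zdir -29.1 clk 1.85
```

>>> {"name": "arm_command", "arguments": {"plan": [[[-0.05,0,0],[0,-8,0]],[[-0.1,0,0],[0,-16,0]],[[-0.15,0,0],[0,-24,0]],[[-0.2,0,0],[0,-32,0]],[[-0.25,0,0],[0,-39,0]]]}}

```text
clock: 2.35
position: [0.4497, -0.1652, 0.2891]
ee_rot: [-1.286, 1.08, -1.082]
force: [0.5, 0.2, -0.2]
width: 0.181
```

```bash
python3 -c "
from h import *
go([.53,.02,.29],10)"
```

```text
shift [-0.1686 -0.0009  0.111 ] turn [-0.04 -0.09  0.04] now [ 0.4497 -0.1652  0.2891] zdir 9.9 clk 2.35
```

>>> {"name": "arm_command", "arguments": {"plan": [[[-0.04,0,0.025],[0,0,0]],[[-0.08,0,0.05],[0,0,0]],[[-0.12,0,0.075],[0,0,0]],[[-0.16,0,0.105],[0,0,0]],[[-0.17,0,0.11],[0,0,0]]]}}

```text
clock: 2.85
position: [0.5306, 0.0252, 0.2891]
ee_rot: [-1.283, 1.08, -1.078]
force: [-0.0, -0.5, 0.8]
width: 0.002
```

```bash
python3 - <<'E'
from h import *
s=observe();p=get_image('wrist');save(p,'w1.png');print(s['position'],s['clock'],s['dq'].round(3),s['width'])
for t,z in (('seal_dial_axis',.159),('seal_dial_pointer',.159),('cool_dial_axis',.159),('power_on_end',.139)):
    for r in place_of(p,t)[:2]: print(t,np.round(r['point'],1),round(r['confidence'],2),atz(p,r['point'],z,s).round(4))
E
```

```text
[0.53055895 0.02522279 0.28907443] 2.85 [-0.142  0.043  0.026 -0.045  0.048  0.043 -0.15 ] 0.002170615983580931
seal_dial_axis [331.9 120.5] 0.89 [0.5599 0.1019 0.159 ]
seal_dial_pointer [310.8  83.2] 0.75 [0.5375 0.1266 0.159 ]
power_on_end [279.3 189.3] 0.27 [0.5285 0.0349 0.139 ]
```

View pics/w1.png

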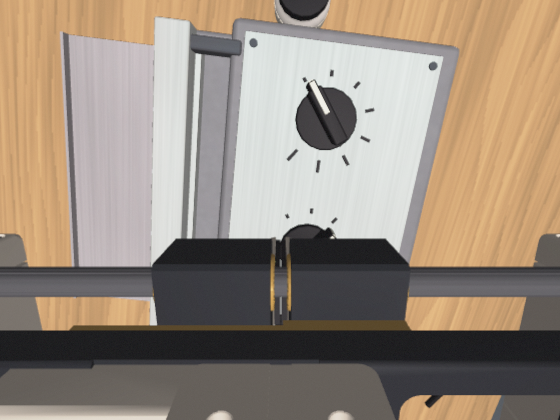

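Wrist view: the seal dial's skirt is at ~(326,119), with its pointer towards the shortest tick at (305,80). That is mark 1. I'll refine the axis and yaw from the ticks.

```bash
python3 - <<'E'
from h import *
s=observe();p=get_image('wrist');save(p,'w2.png')
for t in('seal_dial_axis','seal_dial_pointer'):
    r=place_of(p,t)[0];print(t,np.round(r['point'],1),atz(p,r['point'],.159,s).round(4))
g=cv2.cvtColor(p['color'],cv2.COLOR_RGB2GRAY)
m=(g<120).astype(np.uint8)
n,l,st,c=cv2.connectedComponentsWithStats(m)
pts=[]
for i in range(1,n):
    x,y=c[i]
    if 5<=st[i,4]<120 and 240<x<430 and 45<y<190 and np.hypot(x-326,y-119)<60:
        P=atz(p,c[i],.127,s);pts.append(P[:2]);print(c[i].round(1),st[i,4],P.round(4))
    elif st[i,4]>800 and np.hypot(x-326,y-119)<20: print('knob',c[i],st[i],atz(p,c[i],.137,s))
np.save('ticks.npy',np.array(pts))
E
```

```text
seal_dial_axis [331.9 109.3] [0.5565 0.1012 0.159 ]
seal_dial_pointer [313.2  69.9] [0.5362 0.1274 0.159 ]
[335.1  61.6] 17 [0.5557 0.1422 0.127 ]
[308.   68.5] 10 [0.5337 0.133  0.127 ]
knob [329.39732441 108.04648829] [ 299   71   62   69 2990] [0.55729796 0.10330453 0.137     ]
[360.6  72.9] 19 [0.5795 0.137  0.127 ]
[373.3  99.2] 21 [0.5955 0.1177 0.127 ]
[369.  128.3] 25 [0.5976 0.0927 0.127 ]
[295.7 145. ] 34 [0.5347 0.0671 0.127 ]
[349.6 150.2] 23 [0.5846 0.0707 0.127 ]
[321.6 156.6] 32 [0.5603 0.0606 0.127 ]
```

```bash
python3 - <<'E'
from h import *
t=np.load('ticks.npy')
a0=np.degrees(np.arctan2(t[:,1]-.102,t[:,0]-.557))
n=np.round((126+5-a0)/36).astype(int)
print(n)
def f(q):
    a=np.radians(126-36*n)+q[2];r=q[3]+q[4]*n
    return np.concatenate([q[0]+r*np.cos(a)-t[:,0],q[1]+r*np.sin(a)-t[:,1]])
o=least_squares(f,[.557,.102,.09,.038,.001]);q=o.x
print(q,np.degrees(q[2]),(f(q)*1000).round(1))
c,s=np.cos(q[2]),np.sin(q[2])
og=q[:2]-np.array([c*.03-s*.095,s*.03+c*.095]);np.save('q.npy',[og[0],og[1],q[2]]);print(og)
for k in G: print(k,m2w([og[0],og[1],q[2]],G[k]).round(4))
pt=np.array([.5362,.1274])-q[:2];print('pointer machine angle',np.degrees(np.arctan2(pt[1],pt[0])-q[2]))
E
```

```text
[1 0 2 3 4 7 5 6]
[0.55795326 0.10318802 0.05676137 0.03848416 0.00066209] 3.25218690435796 [ 0.1 -0.1  0.   0.2  0.1 -0.1 -0.2  0.1  0.1  0.  -0.3  0.1  0.  -0.2
  0.2  0.2]
[0.53339101 0.00663909]
sealer [0.5334 0.0066 0.    ]
seal_dial_axis [0.558  0.1032 0.159 ]
cool_dial_axis [ 0.565  -0.0216  0.159 ]
power_on_end [ 0.5864 -0.1155  0.139 ]
pointer machine angle 128.68593023579314
```

```bash
cat >> h.py <<'E'
C=np.array([.558,.1032]);YAW=3.25
def fp(mach,off,r=.02,z=.164):
    th=np.radians(mach+YAW);u=np.array([np.cos(th),np.sin(th)]);n=np.array([-u[1],u[0]])
    return np.append(C+r*u+off*n,z), mach+YAW-90
E
python3 - <<'E'
from h import *
P,a=fp(126,.037,z=.2);print(P);go(P,a)
# click rows (tool frame) 
for al in (7,14,21,28,32,36):
    b=np.radians(al);r0=np.array([-.02,-.025]) # (x,z)
    # cw rotation from above = + about tool y : x'=c x+ s z, z'=-s x + c z
    v=np.array([np.cos(b)*r0[0]+np.sin(b)*r0[1],-np.sin(b)*r0[0]+np.cos(b)*r0[1]])-r0
    print(al,v.round(4))
E
```

```text
[0.51669337 0.09527776 0.2       ]
shift [-0.0791  0.0887  0.0009] turn [ 2.00e-02 -2.98e+01  4.00e-02] now [0.5288 0.0171 0.2888] zdir 9.4 clk 3.25
7 [-0.0029  0.0026]
14 [-0.0055  0.0056]
21 [-0.0076  0.0088]
28 [-0.0094  0.0123]
32 [-0.0102  0.0144]
36 [-0.0109  0.0165]
```

>>> {"name": "arm_command", "arguments": {"plan": [[[-0.03,0.0,0],[0,-8,0]],[[-0.06,0.02,0],[0,-16,0]],[[-0.079,0.05,0.001],[0,-24,0]],[[-0.079,0.08,0.001],[0,-30,0]],[[-0.079,0.089,0.001],[0,-30,0]]]}}

```text
clock: 3.75
position: [0.5154, 0.0958, 0.1972]
ee_rot: [-1.463, 0.688, -0.684]
force: [-0.1, -0.6, 0.1]
width: 0.006
```

```bash
python3 - <<'E'
from h import *
p=get_image('scene');save(p,'s1.png');p=get_image('side');save(p,'d1.png')
i=cv2.imread('pics/s1.png')[100:310,150:430];j=cv2.imread('pics/d1.png')[100:310,130:410]
cv2.imwrite('pics/c1.png',cv2.resize(np.vstack([i,j]),None,fx=1.4,fy=1.4))
P,a=fp(126,.034);go(P,a)
E
```

```text
shift [0.0005 0.0348 0.0031] turn [ 0.14  0.08 -0.05] now [0.5164 0.0956 0.1988] zdir 39.3 clk 3.85
```

View pics/c1.png

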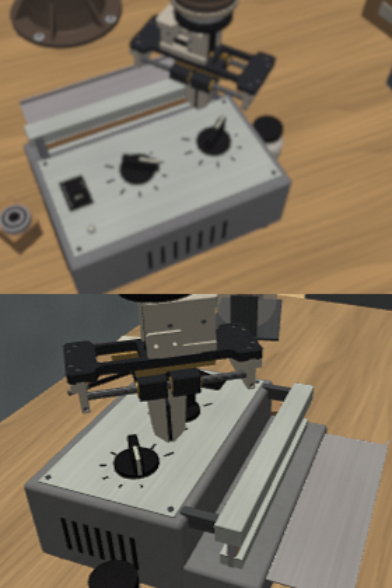

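The fingertips hang in front of and to the right of the bar, clear of it. Going down next.

>>> {"name": "arm_command", "arguments": {"plan": [[[0.0,0.015,0],[0,0,0]],[[0.0,0.03,0.001],[0,0,0]],[[0.0,0.035,0.002],[0,0,0]],[[0.0,0.035,0.003],[0,0,0]]]}}

```text
clock: 4.25
position: [0.5197, 0.0985, 0.1653]
ee_rot: [-1.459, 0.688, -0.689]
force: [-0.0, 0.2, -0.6]
width: 0.007
```

```bash
python3 - <<'E'
from h import *
p=get_image('side');save(p,'d2.png')
j=cv2.imread('pics/d2.png')[130:310,130:330]
cv2.imwrite('pics/c2.png',cv2.resize(j,None,fx=3,fy=3,interpolation=2))
for m,o in((126,.026),(119,.025),(112,.025),(105,.025),(98,.025),(94,.025)):
    P,a=fp(m,o);go(P,a)
print(observe()['force'])
E
```

```text
shift [0.0008 0.0018 0.0061] turn [-0.06  0.25  0.04] now [0.52   0.0989 0.1658] zdir 39.5 clk 4.3
shift [-0.0021  0.0018  0.0097] turn [-0.06  7.25  0.04] now [0.52   0.0989 0.1658] zdir 39.5 clk 4.3
shift [-0.0047  0.0018  0.0127] turn [-0.07 14.25  0.03] now [0.52   0.0989 0.1658] zdir 39.5 clk 4.3
shift [-0.0068  0.0018  0.016 ] turn [-0.07 21.25  0.03] now [0.52   0.0989 0.1658] zdir 39.5 clk 4.3
shift [-0.0086  0.0018  0.0195] turn [-7.000e-02  2.825e+01  2.000e-02] now [0.52   0.0989 0.1658] zdir 39.5 clk 4.3
shift [-0.0094  0.0018  0.0216] turn [-7.000e-02  3.225e+01  2.000e-02] now [0.52   0.0989 0.1658] zdir 39.5 clk 4.3
[0.18706098 0.54927837 0.21156808]
```

View pics/c2.png

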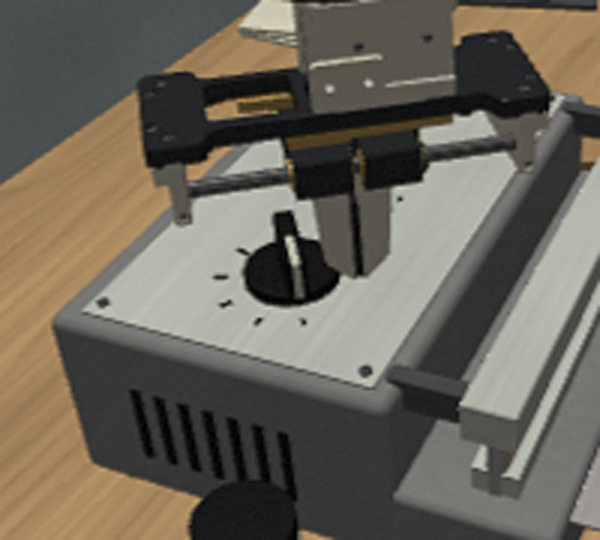

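The fingertips taper, so I'll feel for contact.

>>> {"name": "arm_command", "arguments": {"plan": [[[0.0,0.002,0.004],[0,0,0]],[[0.0,0.002,0.007],[0,0,0]],[[0.0,0.002,0.01],[0,0,0]],[[0.0,0.002,0.012],[0,0,0]]]}}

```text
clock: 4.7
position: [0.5274, 0.1059, 0.1627]
ee_rot: [-1.463, 0.688, -0.686]
force: [-9.2, -6.4, 7.6]
width: 0.001
```

```bash
cat > look.py <<'E'
from h import *
import sys
n=sys.argv[1]
s=observe();print('F',s['force'].round(1),'clk',round(s['clock'],2))
for cam in ('side','scene'):
    p=get_image(cam);save(p,f'{cam}_{n}.png')
    for t in ('seal_dial_pointer','cool_dial_axis'):
        r=place_of(p,t)
        if r:
            r=r[0];X=atz(p,r['point'],.159);d=X[:2]-C
            print(cam,t,round(r['confidence'],2),np.round(r['point']),X.round(4), 'mark',round((126-(np.degrees(np.arctan2(d[1],d[0]))-YAW))/36+1,2), 'rad',np.hypot(*d).round(4))
a=cv2.imread(f'pics/side_{n}.png')[150:290,170:320];b=cv2.imread(f'pics/scene_{n}.png')[130:270,200:350]
cv2.imwrite(f'pics/l_{n}.png',cv2.resize(np.hstack([a,b]),None,fx=2.6,fy=2.6,interpolation=2))
s=observe();M=R.from_rotvec(s['ee_rot']).as_matrix();z=M[:2,2];x=M[:2,0];d=s['position'][:2]-C
print('rel axis in tool x,z mm',(1000*np.array([x@d,z@d])).round(1),'zdir machine',round(np.degrees(np.arctan2(z[1],z[0]))-YAW,1),'z',s['position'][2].round(4),'j7',s['joints'][6].round(2))
E
python3 look.py a
```

```text
F [-9.2 -6.4  7.6] clk 4.7
side seal_dial_pointer 0.85 [228. 221.] [0.5334 0.1354 0.159 ] mark 1.05 rad 0.0405
scene seal_dial_pointer 0.86 [312. 181.] [0.5353 0.1344 0.159 ] mark 1.09 rad 0.0386
scene cool_dial_axis 0.73 [245. 209.] [ 0.5543 -0.0204  0.159 ] mark 7.14 rad 0.1237
rel axis in tool x,z mm [-21.6 -22.1] zdir machine 36.3 z 0.1627 j7 0.07
```

View pics/l_a.png

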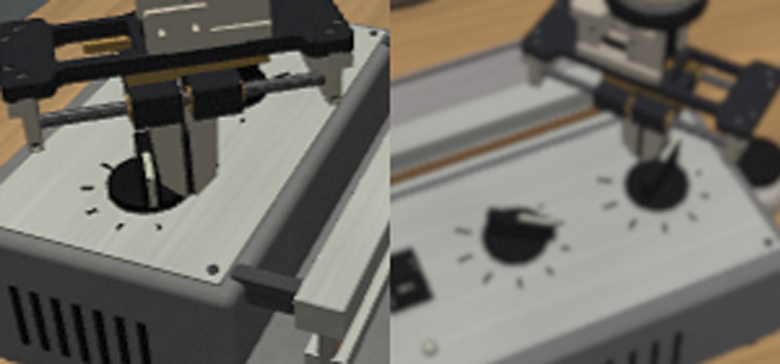

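>>> {"name": "arm_command", "arguments": {"plan": [[[0.0,-0.001,0],[0,0,0]],[[0.0,-0.002,0],[0,0,0]]]}}

```text
clock: 5.2
position: [0.5272, 0.1056, 0.164]
ee_rot: [-1.463, 0.689, -0.686]
force: [-4.2, -3.8, -2.2]
width: 0.002
```

```bash
python3 look.py b
```

```text
F [-4.2 -3.8 -2.2] clk 5.2
side seal_dial_pointer 0.7 [226. 217.] [0.5408 0.1292 0.159 ] mark 1.16 rad 0.0312
scene seal_dial_pointer 0.95 [309. 183.] [0.5388 0.1279 0.159 ] mark 1.04 rad 0.0313
scene cool_dial_axis 0.93 [247. 210.] [ 0.5589 -0.019   0.159 ] mark 7.08 rad 0.1222
rel axis in tool x,z mm [-21.5 -22.2] zdir machine 36.3 z 0.1641 j7 0.07
```

View pics/l_b.png

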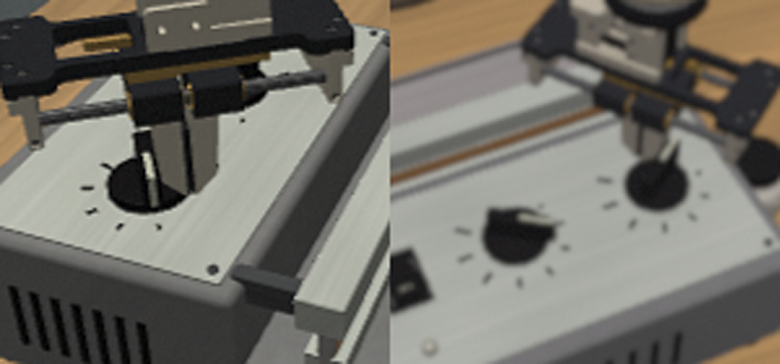

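Contact is about 6 N with the dial still in detent 1. Rotating the fingertip round the axis for the first click.

>>> {"name": "arm_command", "arguments": {"plan": [[[-0.002,0,0.0024],[0,6,0]],[[-0.004,0,0.005],[0,12,0]],[[-0.0055,0,0.0075],[0,18,0]],[[-0.0065,0,0.0105],[0,24,0]],[[-0.007,0,0.012],[0,27,0]]]}}

```text
clock: 6.0
position: [0.5329, 0.1199, 0.1647]
ee_rot: [-1.305, 1.049, -1.048]
force: [-4.1, -2.4, -0.1]
width: 0.005
```

```bash
python3 look.py c
```

```text
F [-4.1 -2.4 -0.1] clk 6.0
side seal_dial_pointer 0.79 [214. 220.] [0.5554 0.1418 0.159 ] mark 1.98 rad 0.0386
scene seal_dial_pointer 0.81 [320. 184.] [0.5484 0.1469 0.159 ] mark 1.75 rad 0.0447
scene cool_dial_axis 0.58 [246. 211.] [ 0.5603 -0.0212  0.159 ] mark 7.06 rad 0.1244
rel axis in tool x,z mm [-21.6 -20.9] zdir machine 9.4 z 0.1646 j7 -0.36
```

View pics/l_c.png

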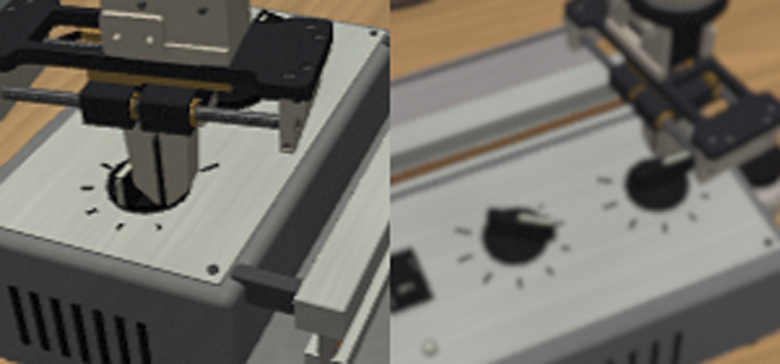

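>>> {"name": "arm_command", "arguments": {"plan": [[[-0.0015,0,0.0018],[0,5,0]],[[-0.0015,0,0.0018],[0,5,0]]]}}

```text
clock: 6.5
position: [0.5337, 0.1214, 0.1645]
ee_rot: [-1.27, 1.113, -1.112]
force: [-6.6, -1.2, 3.1]
width: 0.007
```

```bash
python3 look.py d
```

```text
F [-6.6 -1.2  3.1] clk 6.5
side seal_dial_pointer 0.46 [217. 218.] [0.5537 0.1351 0.159 ] mark 1.88 rad 0.0322
scene seal_dial_pointer 0.66 [315. 188.] [0.556  0.1327 0.159 ] mark 1.98 rad 0.0295
scene cool_dial_axis 0.93 [245. 211.] [ 0.5595 -0.0237  0.159 ] mark 7.07 rad 0.1269
rel axis in tool x,z mm [-21.3 -21.6] zdir machine 4.4 z 0.1645 j7 -0.44
```

View pics/l_d.png

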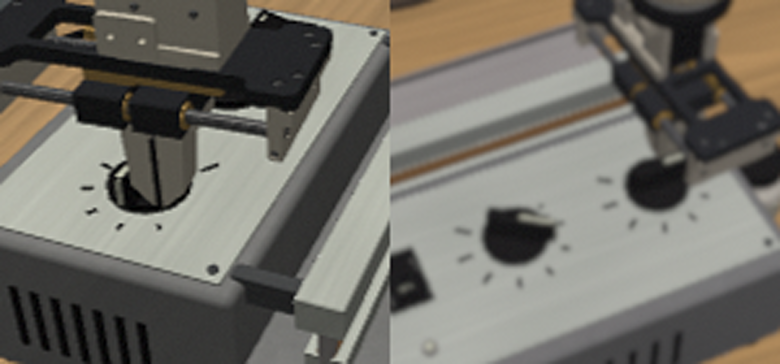

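Dial is on mark 2 with the finger still lightly against it. Second click.

>>> {"name": "arm_command", "arguments": {"plan": [[[-0.0024,0,0.0028],[0,7,0]],[[-0.0045,0,0.0058],[0,14,0]],[[-0.006,0,0.009],[0,21,0]],[[-0.0074,0,0.0126],[0,28,0]],[[-0.0077,0,0.0137],[0,31,0]]]}}

```text
clock: 7.3
position: [0.5474, 0.132, 0.1648]
ee_rot: [-0.985, 1.506, -1.504]
force: [-3.0, 0.9, -0.2]
width: 0.005
```

```bash
python3 look.py e
```

```text
F [-3.   0.9 -0.2] clk 7.3
side seal_dial_pointer 0.57 [204. 212.] [0.5811 0.1299 0.159 ] mark 3.23 rad 0.0353
side cool_dial_axis 0.55 [255. 169.] [ 0.5726 -0.0225  0.159 ] mark 6.91 rad 0.1265
scene seal_dial_pointer 0.64 [319. 192.] [0.5696 0.1359 0.159 ] mark 2.63 rad 0.0347
scene cool_dial_axis 0.71 [247. 209.] [ 0.5573 -0.0176  0.159 ] mark 7.1 rad 0.1208
rel axis in tool x,z mm [-22.  -21.2] zdir machine -26.5 z 0.1648 j7 -0.93
```

View pics/l_e.png

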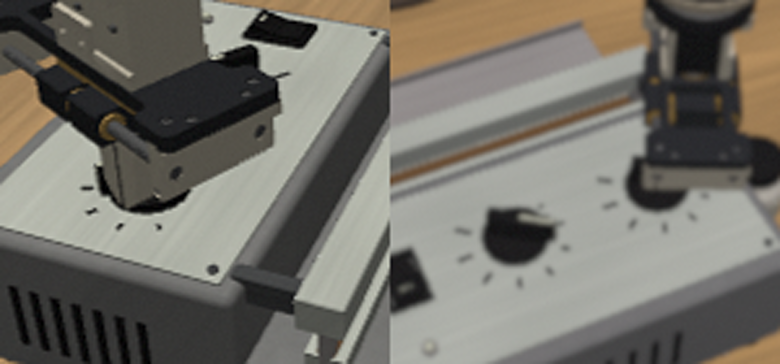

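Past half-way to mark 3. The third click carries on from here.

>>> {"name": "arm_command", "arguments": {"plan": [[[-0.0024,0,0.0028],[0,7,0]],[[-0.0045,0,0.0058],[0,14,0]],[[-0.006,0,0.009],[0,21,0]],[[-0.0074,0,0.0126],[0,28,0]],[[-0.008,0,0.016],[0,35,0]]]}}

```text
clock: 8.1
position: [0.565, 0.133, 0.1649]
ee_rot: [-0.538, 1.911, -1.91]
force: [-1.0, 0.9, 0.7]
width: 0.002
```

```bash
python3 look.py f
```

```text
F [-1.   0.9  0.7] clk 8.1
side cool_dial_axis 0.95 [255. 172.] [ 0.5662 -0.0135  0.159 ] mark 6.98 rad 0.117
scene seal_dial_pointer 0.58 [314. 201.] [0.5859 0.1156 0.159 ] mark 3.93 rad 0.0305
scene cool_dial_axis 0.91 [245. 210.] [ 0.5587 -0.0223  0.159 ] mark 7.08 rad 0.1255
rel axis in tool x,z mm [-21.5 -21.1] zdir machine -61.4 z 0.1648 j7 -1.45
```

View pics/l_f.png

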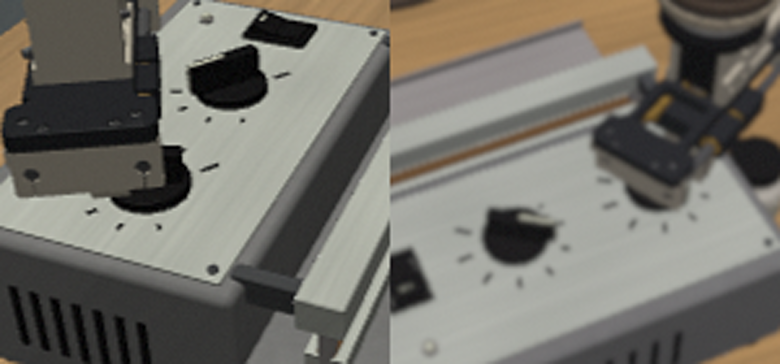

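>>> {"name": "arm_command", "arguments": {"plan": [[[-0.0024,0,0.0028],[0,7,0]],[[-0.0045,0,0.0058],[0,14,0]],[[-0.006,0,0.009],[0,21,0]],[[-0.0074,0,0.0126],[0,28,0]],[[-0.008,0,0.016],[0,35,0]]]}}

```text
clock: 8.9
position: [0.5802, 0.1242, 0.1648]
ee_rot: [-0.065, -2.193, 2.19]
force: [0.8, 0.6, -0.3]
width: 0.005
```

```bash
python3 look.py g
```

```text
F [ 0.8  0.6 -0.3] clk 8.9
side cool_dial_axis 0.95 [254. 171.] [ 0.5693 -0.0142  0.159 ] mark 6.94 rad 0.118
scene seal_dial_pointer 0.62 [307. 203.] [0.5866 0.101  0.159 ] mark 4.71 rad 0.0287
scene cool_dial_axis 0.81 [246. 210.] [ 0.5593 -0.0208  0.159 ] mark 7.07 rad 0.124
rel axis in tool x,z mm [-21.4 -20.8] zdir machine -96.4 z 0.1649 j7 -1.96
```

View pics/l_g.png

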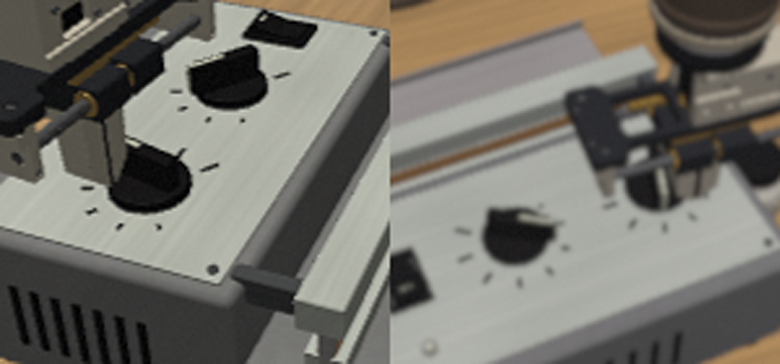

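Dial at about mark 5 and joint 7 still has range, so I'll do the fifth click the same way.

>>> {"name": "arm_command", "arguments": {"plan": [[[-0.0024,0,0.0028],[0,7,0]],[[-0.0045,0,0.0058],[0,14,0]],[[-0.006,0,0.009],[0,21,0]],[[-0.0074,0,0.0126],[0,28,0]],[[-0.008,0,0.016],[0,34,0]]]}}

```text
clock: 9.7
position: [0.5878, 0.1072, 0.1649]
ee_rot: [-0.626, -1.847, 1.845]
force: [-0.3, -0.1, 0.5]
width: 0.008
```

```bash
python3 look.py i
```

```text
F [-0.3 -0.1  0.5] clk 9.7
side seal_dial_pointer 0.96 [222. 197.] [0.5769 0.0844 0.159 ] mark 5.83 rad 0.0267
side cool_dial_axis 0.81 [256. 170.] [ 0.5679 -0.018   0.159 ] mark 6.96 rad 0.1216
scene seal_dial_pointer 0.54 [298. 202.] [0.5774 0.0853 0.159 ] mark 5.78 rad 0.0264
scene cool_dial_axis 0.67 [246. 210.] [ 0.5583 -0.0199  0.159 ] mark 7.09 rad 0.1231
rel axis in tool x,z mm [-22.1 -20. ] zdir machine -130.5 z 0.1649 j7 -2.45
```

View pics/l_i.png

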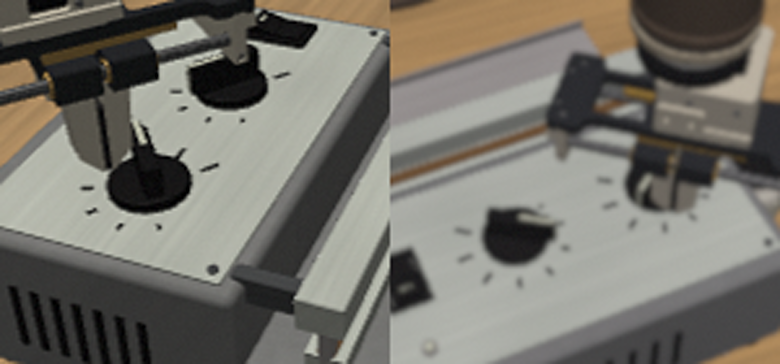

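Dial appears to rest on mark 6, with a gap to the finger. Backing off and lifting to check.

>>> {"name": "arm_command", "arguments": {"plan": [[[0,0,-0.006],[0,0,0]],[[0,-0.02,-0.006],[0,0,0]],[[0,-0.06,-0.006],[0,0,0]],[[0,-0.1,-0.006],[0,-8,0]],[[0,-0.12,-0.006],[0,-16,0]]]}}

```text
clock: 10.5
position: [0.5921, 0.1108, 0.2883]
ee_rot: [-0.379, -2.023, 2.022]
force: [0.3, -0.1, -0.7]
width: 0.006
```

```bash
python3 look.py j; python3 - <<'E'
from h import *
q=np.load('q.npy');P=m2w(q,(.046,-.125,.139));print(P);go([P[0],P[1],.24],3+0)
go([P[0],P[1],.24],-177)
E
```

```text
F [ 0.3 -0.1 -0.7] clk 10.5
side seal_dial_pointer 0.81 [223. 199.] [0.5724 0.0889 0.159 ] mark 5.83 rad 0.0203
side cool_dial_axis 0.74 [259. 169.] [ 0.5648 -0.025   0.159 ] mark 7.01 rad 0.1284
scene seal_dial_pointer 0.89 [296. 204.] [0.5813 0.0777 0.159 ] mark 5.91 rad 0.0346
scene cool_dial_axis 0.89 [245. 209.] [ 0.5554 -0.0218  0.159 ] mark 7.12 rad 0.1251
rel axis in tool x,z mm [-27.4 -18.7] zdir machine -114.7 z 0.2833 j7 -2.21
[ 0.58640829 -0.11554998  0.139     ]
shift [-0.0792  0.0436  0.2118] turn [ 4.0000e-02 -1.1448e+02  1.6000e-01] now [0.5903 0.1106 0.2833] zdir -111.5 clk 10.8
shift [-0.0792  0.0436  0.2118] turn [-1.500e-01  6.552e+01  4.000e-02] now [0.5903 0.1106 0.2833] zdir -111.5 clk 10.8
```

View pics/l_j.png

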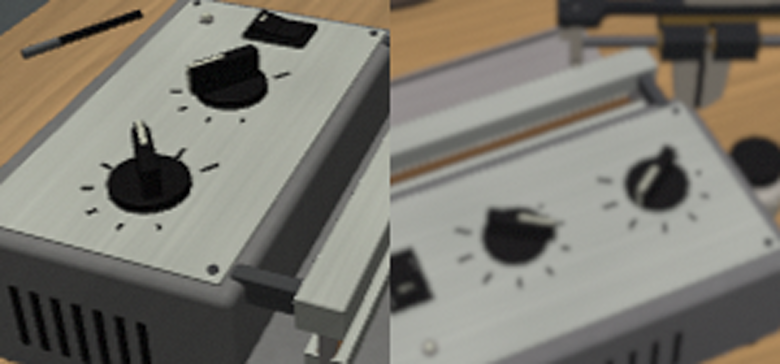

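The raised view shows the pointer on mark 6 (between ticks 5 and 7, scene zoom ~(640,200)), and the cooling dial is unchanged. Before pressing the rocker I'll check how far the gripper's side brackets hang down.

```bash
python3 - <<'E'
from h import *
p=get_image('side')
for px in ((262,174),(265,170)):
    o,d=ray(p,px)
    for r in (.085,.095):
        t=np.array([.5878,.1072])+r*np.array([np.cos(np.radians(-127.25)),np.sin(np.radians(-127.25))])
        k=(t-o[:2])@d[:2]/(d[:2]@d[:2]);print((o+k*d).round(3),t.round(3))
P=m2w(np.load('q.npy'),(.047,-.125,.139));print(P)
for z in(-86.75,-41.75): go([P[0],P[1],.24],z)
E
```

```text
[0.527 0.034 0.188] [0.536 0.04 ]
[0.528 0.031 0.186] [0.53  0.032]
[0.522 0.032 0.196] [0.536 0.04 ]
[0.524 0.028 0.193] [0.53  0.032]
[ 0.58740668 -0.11549325  0.139     ]
shift [-0.0801  0.0434  0.2115] turn [ -0.08 -24.71   0.14] now [0.5903 0.1106 0.2832] zdir -111.5 clk 10.85
shift [-0.0801  0.0434  0.2115] turn [-2.000e-02 -6.971e+01  1.600e-01] now [0.5903 0.1106 0.2832] zdir -111.5 clk 10.85
```

The bracket bottoms hang ~23 mm above TCP height, so about 20 mm clear of the cooling dial at the press. Moving above the rocker.

>>> {"name": "arm_command", "arguments": {"plan": [[[-0.015,0,0.045],[0,-6,0]],[[-0.03,0,0.09],[0,-12,0]],[[-0.045,0,0.135],[0,-18,0]],[[-0.06,0,0.175],[0,-25,0]],[[-0.08,0.02,0.211],[0,-25,0]]]}}

```text
clock: 11.35
position: [0.5888, -0.1171, 0.266]
ee_rot: [-0.069, 2.186, -2.187]
force: [1.9, 0.9, -1.3]
width: 0.003
```

```bash
python3 - <<'E'
from h import *
s=observe();p=get_image('wrist');save(p,'w5.png')
for n in ('side','scene'):
    p=get_image(n);save(p,n+'_5.png')
    r=place_of(p,'power_on_end');print([(np.round(a['point']),a['confidence'],atz(p,a['point'],.139).round(4)) for a in r[:1]])
P=m2w(np.load('q.npy'),(.047,-.125,.139));print(P);go([P[0],P[1],.185],-86.75)
a=cv2.imread(f'pics/side_5.png')[90:230,190:340];b=cv2.imread(f'pics/scene_5.png')[150:290,150:300]
cv2.imwrite('pics/l_5.png',cv2.resize(np.hstack([a,b]),None,fx=2.6,fy=2.6,interpolation=2))
E
```

```text
[(array([316., 198.]), 0.67, array([ 0.4443, -0.0042,  0.139 ]))]
[(array([209., 240.]), 0.62, array([ 0.5871, -0.108 ,  0.139 ]))]
[ 0.58740668 -0.11549325  0.139     ]
shift [0.0007 0.0787 0.0014] turn [0.05 0.32 0.11] now [ 0.5882 -0.1141  0.2637] zdir -86.4 clk 11.6
```

View pics/l_5.png

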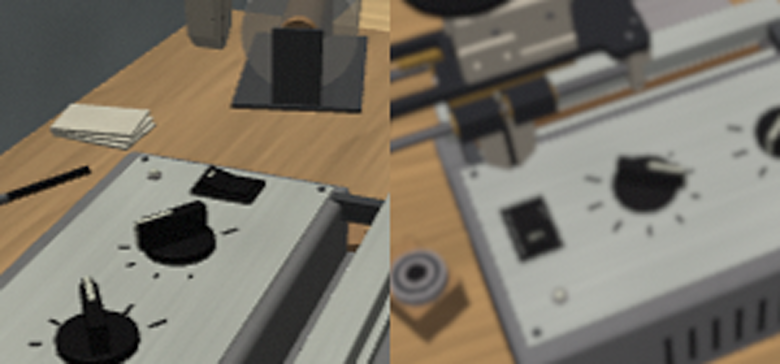

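View pics/w5.png

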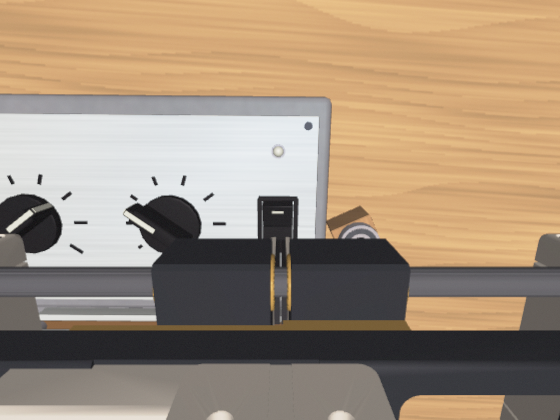

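```bash
python3 - <<'E'
from h import *
q=np.load('q.npy');s=observe();p=get_image('wrist');save(p,'w6.png')
for X in((.051,-.125,.141),(.046,-.125,.139),(.03,-.125,.134),(.053,-.138,.131),(.053,-.112,.131)): print(X,proj(p,m2w(q,X),s).round(1))
i=cv2.imread('pics/w6.png')[100:260,200:360];cv2.imwrite('pics/w6z.png',cv2.resize(i,None,fx=3.7,fy=3.7,interpolation=2))
go(np.r_[m2w(q,(.047,-.125,0))[:2],.185],-86.75)
E
```

```text
(0.051, -0.125, 0.141) [281.  204.3]
(0.046, -0.125, 0.139) [280.9 209.4]
(0.03, -0.125, 0.134) [280.8 225.5]
(0.053, -0.138, 0.131) [296.  199.3]
(0.053, -0.112, 0.131) [266.  199.1]
shift [0.0011 0.0792 0.0023] turn [0.05 0.42 0.06] now [ 0.5885 -0.1132  0.2642] zdir -86.3 clk 11.65
```

View pics/w6z.png

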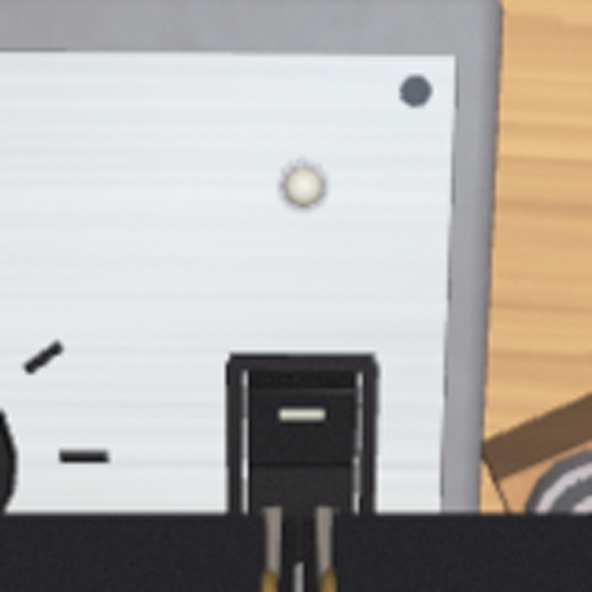

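The rocker is where predicted: end edge at row ~205, crease at row ~225, column 281. Descending.

>>> {"name": "arm_command", "arguments": {"plan": [[[0.001,0.04,0.002],[0,0,0]],[[0.001,0.08,0.002],[0,0,0]],[[0.001,0.095,0.002],[0,0,0]],[[0.001,0.095,0.002],[0,0,0]]]}}

```text
clock: 12.05
position: [0.5863, -0.1146, 0.1674]
ee_rot: [-0.077, 2.192, -2.189]
force: [0.2, 0.0, 0.7]
width: 0.003
```

```bash
python3 - <<'E'
from h import *
q=np.load('q.npy');go(np.r_[m2w(q,(.047,-.125,0))[:2],.155],-86.75);print(observe()['force'])
E
```

```text
shift [-0.0011  0.0124  0.001 ] turn [0.08 0.5  0.26] now [ 0.5863 -0.1146  0.1674] zdir -86.2 clk 12.05
[0.18505051 0.01247449 0.65447793]
```

>>> {"name": "arm_command", "arguments": {"plan": [[[-0.001,0.004,0.001],[0,0,0]],[[-0.001,0.007,0.001],[0,0,0]],[[-0.001,0.01,0.001],[0,0,0]],[[-0.001,0.0125,0.001],[0,0,0]],[[-0.001,0.0125,0.001],[0,0,0]]]}}

```text
clock: 12.55
position: [0.5894, -0.1177, 0.1578]
ee_rot: [-0.067, 2.188, -2.189]
force: [1.3, 0.9, 2.3]
width: 0.004
```

>>> {"name": "arm_command", "arguments": {"plan": [[[0,0.001,0],[0,0,0]],[[0,0.002,0],[0,0,0]],[[0,0.003,0],[0,0,0]],[[0,0.003,0],[0,0,0]]]}}

```text
clock: 12.95
position: [0.5893, -0.1178, 0.156]
ee_rot: [-0.067, 2.188, -2.189]
force: [-2.7, 1.9, 16.3]
width: 0.006
```

It bottomed out at 7 mm above the plate with 16 N, as expected for "on". Lifting off and checking.

>>> {"name": "arm_command", "arguments": {"plan": [[[0,-0.02,0],[0,0,0]],[[0,-0.06,0],[0,0,0]],[[0.04,-0.1,0.02],[0,0,0]],[[0.08,-0.12,0.04],[0,0,0]],[[0.12,-0.12,0.06],[0,0,0]]]}}

```text
clock: 13.45
position: [0.4748, -0.1845, 0.2764]
ee_rot: [-0.067, 2.186, -2.188]
force: [0.4, -0.5, 0.6]
width: 0.009
```

```bash
python3 look.py k; python3 - <<'E'
from h import *
s=observe();p=get_image('wrist');save(p,'w7.png')
a=cv2.imread(f'pics/side_k.png')[90:230,190:340];b=cv2.imread(f'pics/scene_k.png')[150:290,150:300]
w=cv2.resize(cv2.imread('pics/w7.png'),None,fx=1.39,fy=1.39)[:230]
cv2.imwrite('pics/l_7.png',np.vstack([cv2.resize(np.hstack([a,b]),(778,363),interpolation=2),w[:, :778]]))
E
```

```text
F [ 0.4 -0.5  0.6] clk 13.45
side seal_dial_pointer 0.81 [223. 196.] [0.5762 0.0812 0.159 ] mark 5.99 rad 0.0286
side cool_dial_axis 0.91 [253. 170.] [ 0.5725 -0.0168  0.159 ] mark 6.9 rad 0.1209
scene seal_dial_pointer 0.68 [295. 202.] [0.5765 0.0795 0.159 ] mark 6.03 rad 0.0301
rel axis in tool x,z mm [100.9 280.5] zdir machine -89.6 z 0.2736 j7 -1.23
```

View pics/l_7.png

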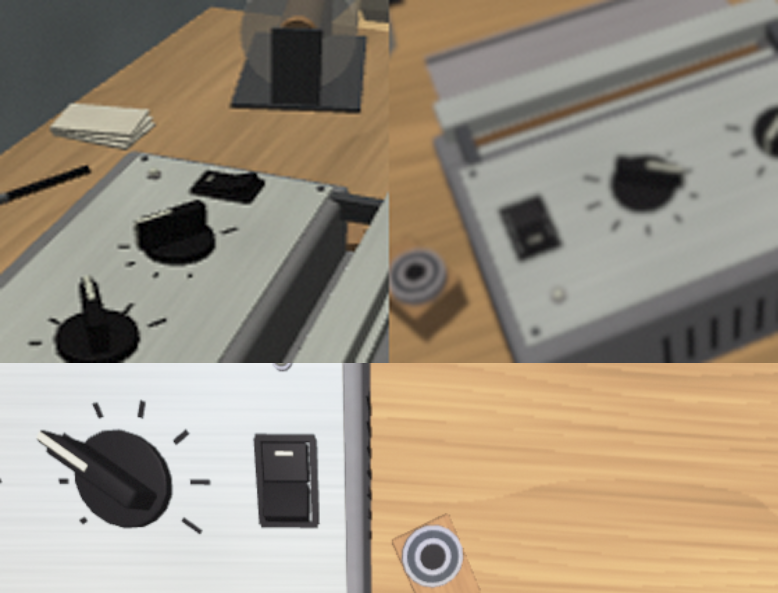

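```bash
python3 - <<'E'
from h import *
s=observe();print(s['clock'],abs(s['dq']).max().round(3),s['force'].round(1))
for n in ('scene','side'):
    p=get_image(n)
    for t in('carton','jar','bearing'):
        r=place_of(p,t)[:1];print(n,t,[atz(p,a['point'],.045 if t=='bearing' else 0).round(3) for a in r])
print(sign_off())
E
```

```text
13.8 0.008 [ 0.1  0.8 -0.3]
scene carton [array([ 0.525, -0.222,  0.   ])]
scene jar [array([0.525, 0.226, 0.   ])]
scene bearing [array([ 0.529, -0.218,  0.045])]
side carton [array([ 0.514, -0.208,  0.   ])]
side jar [array([0.521, 0.224, 0.   ])]
side bearing []
the job is handed in; nothing more can be done
None
```

I turned the seal-time dial from mark 1 to mark 6 and then switched the sealer on, and the job was handed in at about 14 s. I pushed the dial with the shut fingertips on one side of its bar, never gripping it or straddling it. I then pressed the raised rear end of the rocker until it bottomed 7 mm above the plate, at about 16 N.

- **Seal-time dial:** the last readings from the two fixed cameras put the pointer at marks 5.99 and 6.03.
- **Rocker:** the pictures show its rear half level and its front end raised, so it is on.
- **Cooling-time dial:** it looks unchanged, still on mark 3.
- **Carton and jar:** both were found where they started, to within the detector's scatter of about 1 cm.
- **Bearing:** it is still on the carton in the scene view. In the side view the detector did not find it, so that check has one view only.
- **Robot:** it ended clear of everything, with no contact force.

**Disagreements:** some detector readings were off along the way. An early rough fit put the machine's yaw at about 6°, but the tick marks gave 3.25°, and I used the tick marks. While the gripper hid the dial, its readings were up to half a mark apart.

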